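# Hook an angle bracket under a jig's headed stud

### The job

Load the dark steel bracket that has the oblong eye into the jig, ready for screwing: tilt it, tuck the nose end of its eye under the wide head of the jig's stud, and lower it in the gripper, not dropped, until its foot lies flat on the two rails between the pins. Draw it back so that this end of the eye bears against the stud's neck and the head holds it down, then let go; leave the other things on the bench where they are.

Things in the scene. Friction and masses are not known exactly. Their poses are not given: they have to be found in the camera images.
- bracket: Dark steel angle bracket, 0.35 to 0.56 kg, lying foot down. Foot: plate 151 x 68 x 6, x -26.5 to 124.5. Origin: on the foot's underside at the eye's centre; x runs from the eye to the upright flange, z up through the foot. Eye: round-ended through slot, 29 along x by 46 along y, leaving a nose bar 12 wide (x -26.5 to -14.5) and side bars 11 wide. Two 10 mm screw holes at x 40.5, 78.5.
- eye_nose (a point): Mid-width point of the eye's edge on the nose bar, on the foot's upper face (bracket frame x -14.5, y 0, z 6). This end of the eye goes under the stud's head and bears on its neck; when home the neck touches it at jig x -5.
- flange_top (a point): Middle of the top edge of the bracket's flange (bracket frame x 120.5, y 0, z 61). The flange is an upright plate 8 thick (x 116.5 to 124.5), 68 wide, from the foot up to 61 above its underside, plain on both faces: grip it from above with a finger on each face.
- jig: The jig, bolted down. Grey painted base block 220 x 130 x 20, x -45 to 175. Origin: on its underside, below the stud's axis; z up; x from the stud towards where the flange will be. The bracket goes in with its axes parallel to the jig's, nose towards the robot. Home: bracket origin at jig x 9.5, y 0, z 32 (all mm). Nothing on it gives or moves.
- stud_head (a point): Centre of the head's top, 46 above the jig's underside. Round flat head of radius 16, from 41 to 46; neck of radius 5 below; foot flange of radius 10 up to 23. Head (32) wider than the eye (29), so the bracket cannot go on level: with its flange raised 25 to 45 degrees the nose bar goes down past the head's -x side, is drawn to +x under it, then the flange is lowered.
- nest (a point): Middle between the two rest rails, at the height of their tops: jig frame x 77.5, y 0, z 32. Rails 85 long (jig x 35 to 120), 12 wide, at y +22 and -22; the foot lies on them, its top at 38, 3 below the head. Four round-topped pins of radius 5, tops at 43, at jig x 42 and 108, y +41 and -41, stand 2 clear of the foot's sides.
- bolt_bin: Bystander: small blue bin of bolts, 160 x 100 x 75, origin under its centre. Leave it alone.
- plain_bracket: Bystander: a similar dark bracket without an eye, foot 110 x 68 x 6, flange 61 high at its +x end (x 116.5 to 124.5); the foot runs from x 14.5 to 124.5 of its origin. Leave it alone.
- wrench: Bystander: steel wrench about 190 long. Leave it alone.
Not all that is in view belongs to the job. What is shaped like the bracket but turquoise is not meant.

How it is judged:
By the outcome, as a careful person would: the job done as asked, in the order asked, and still so for the second after the job is handed in, with the robot touching nothing.
It also fails if it takes over 48 s, if anything falls off the work surface, if the arm or the gripper's body presses on something with over 40 N, if the wrist force passes 120 N, or if a joint passes its speed limit or range.

### The arm

A 6-joint arm with a two-finger parallel gripper is mounted at the origin on the work surface. World frame = base frame: x ahead of the robot, y to its left, z up, the work surface at z = 0. Lengths are in m, angles in rad, forces in N, time in s.
With the tool pointing down it reaches from about 0.425 to 0.95 m from the base axis. Payload 3.5 kg.
Tool frame: the origin (TCP) lies midway between the tips of the shut fingers; the grasp point (between the pads) lies 19 mm behind it (ctrl.hold_point_z is the distance from the TCP to the grasp point, in m); z points along the fingers, y is the line along which they close (so a half turn about z gives the same grasp; the last joint's range is limited). The gripper opens to 85 mm and grips with 20 to 120 N. Pads are 22 mm wide; open, the fingers measure 114 mm over their backs; the gripper's body (76 mm by 85 mm) begins 54 mm behind the grasp point. The pads swing forward as they close: fully open they stand 13 mm farther back than shut.
Start: joints at [1.137, 0.286, 1.577, -0, 1.279, -0.15], TCP at [0.189, 0.648, 0.231] pointing down, gripper open.
Joint ranges: [-2.77, 2.77], [-0.9, 2.22], [0.21, 2.48], [-1.53, 4.67], [0.24, 2.81], [-2.84, 2.84]. Speed limits (rad/s): [2.79, 2.79, 3.14, 3.14, 3.14, 3.14].

### API

Orientations are given as a unit quaternion [x, y, z, w].
In Python, from plant import readout, cams, sign_off, ctrl gives the robot as it stands. The module is installed in compiled form; this text tells all that it offers.
- The arm moves only by the tool step_arm, never from a script. Its argument "increments" is a list of rows, each a list of 2 entries, a list of its own where there are three numbers: the shift along the world's x, y, z in mm, then the turn, a rotation vector about the world's x, y, z in rad. In form: [[[x, y, z], [rx, ry, rz]], ...]. A call has 1 to 8 rows; each row shifts and turns the commanded pose from where the row before left it; what a row does not reach is not made up. A row lasts 1/12 s, in which the tool goes at most 41.7 mm and 7.16 degrees, less where a joint would pass 70% of its speed; a pose out of reach is approached as far as the arm can. A call is refused whole if a number of a shift passes 41.7 or a number of a turn 0.125, either way. A call with a gripper value outside its range is refused whole. "fingers" is the opening, from -1 (shut) to 1 (fully open), set as the call begins (left out, the last holds). The fingers move at their own pace and stop on an object; "grip_force" is the grip in N (left out, the last holds). Time passes only in rows, so rows that do not move let the fingers close. It gives the time, the measured TCP pose, the force, the opening and the grip force at its end, in the units of the state.
- readout.get_state(): the state, without advancing time (a new reading comes with each control period).
- cams.read_camera(name): name is "scene" or "top" or "wrist"; returns the picture (384x512x3 uint8, red, green, blue); there is no depth.
- cams.get_calibration(name): a dict with "fx", "fy", "cx", "cy" (pixels), "eye" and "rotation" of the camera in the world; the wrist camera has in their place "T_tool_cam" (4x4, takes a point from camera to tool coordinates, whose origin is the TCP and whose axes are the flange's). Camera axes: x right, y up, looking along -z (the intrinsics and any distortion apply to the point x, -y, -z); pixel columns grow to the right and rows downward; lengths in m; the calibration is good to about 2 mm. A picture is of the moment at which its call begins: read the wrist's pose just before it. get_calibration takes no time and is no camera call.
- sign_off(): hands the job in; it is judged then, once.
The state is a dict: "time": time; "qpos": joint angles; "dq": joint speeds; "joint_efforts": joint torques, N m; "eef_pos": TCP position; "tcp_rot": TCP orientation; "contact_force": force on the tool from outside, world axes, zero at the start; "wrist_torque": the same for the moment, N m; "opening": opening from 0.0 (shut) to 1.0 (fully open); "finger_force": force on a finger pad.
Only numpy, scipy, OpenCV 4.12 (cv2) and the standard library are available. Lean on these libraries where they do the work, as an engineer would, in place of code of your own. Each camera call takes 0.05 s, during which the arm holds its last target. There are 200 camera calls.

## Working session

There is one attempt and no reset: what is moved stays moved. The work goes in short steps, Python scripts to look and compute and a tool call to move; the robot and the scene stay as the last step left them, time stands still between calls to the robot, and variables do not carry over. Pictures are saved under pics/ and viewed, at most 10 in all, crops included, and the job is handed in when it is done.

Besides the shell and the picture viewer there is one more tool, called after "Request:" as name([rows], argument=value, ...), one row to a line, values as JSON. step_arm: Moves the arm, as the interface text tells. Its arguments: {"type":"object","properties":{"increments":{"type":"array","items":{"type":"array"}},"fingers":{"type":"number"},"grip_force":{"type":"number"}},"required":["increments"]}

```bash
mkdir -p pics
python3 - <<'E'
from plant import readout,cams,ctrl
import cv2,numpy as np
s=readout.get_state();print(s, ctrl.hold_point_z)
for n in("scene","top","wrist"):
    im=cams.read_camera(n);cv2.imwrite(f"pics/{n}0.png",im[:,:,::-1])
    print(n,cams.get_calibration(n))
E
```

```text
{'time': 0.0, 'qpos': array([ 1.13704138e+00,  2.87199138e-01,  1.57813965e+00,  2.40862613e-05,
        1.27856391e+00, -1.49971785e-01]), 'dq': array([1.25115825e-03, 1.50867078e-03, 3.18578850e-04, 7.97981862e-05,
       2.48138508e-03, 6.85556839e-04]), 'joint_efforts': array([-1.47522355e-04, -4.05959451e+01, -2.92641413e+01, -1.31817733e-04,
        5.63440437e-03, -1.77127663e-05]), 'eef_pos': array([0.18867223, 0.64743785, 0.22994506]), 'tcp_rot': array([ 1.41419290e-01,  9.89949115e-01, -1.10285863e-03, -3.43383994e-04]), 'contact_force': array([0.15430396, 0.03096582, 0.5896916 ]), 'wrist_torque': array([ 0.00899738, -0.01321897, -0.03396752]), 'finger_force': 0.0, 'opening': 1.0018595169210538} 0.0187
scene {'fx': 359.20053731801045, 'fy': 359.20053731801045, 'cx': 251.5345215427137, 'cy': 186.02148730627192, 'eye': array([1.11106225, 0.62308851, 0.67544827]), 'rotation': array([0.17242642, 0.44238833, 0.82853323, 0.29680698])}
top {'fx': 385.1153479293913, 'fy': 385.1153479293913, 'cx': 251.79772362468086, 'cy': 195.61670667083675, 'eye': array([ 0.30513294, -0.04660884,  1.15926663]), 'rotation': array([ 0.05603851, -0.06902217, -0.69929125,  0.70928652])}
wrist {'fx': 278.8755571873847, 'fy': 278.8755571873847, 'cx': 256.8504815244628, 'cy': 188.45541050585106, 'T_tool_cam': array([[ 2.99416812e-04,  9.57746373e-01,  2.87613968e-01,
         7.18819234e-02],
       [ 9.99999689e-01, -4.96417941e-04,  6.12020915e-04,
        -4.23123041e-04],
       [ 7.28937545e-04,  2.87613696e-01, -9.57746225e-01,
        -1.43490695e-01],
       [ 0.00000000e+00,  0.00000000e+00,  0.00000000e+00,
         1.00000000e+00]])}
```

View pics/scene0.png

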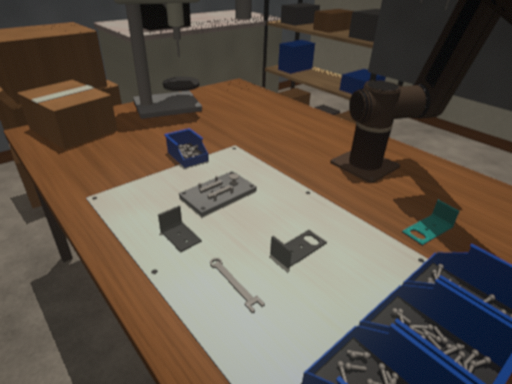

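View pics/top0.png

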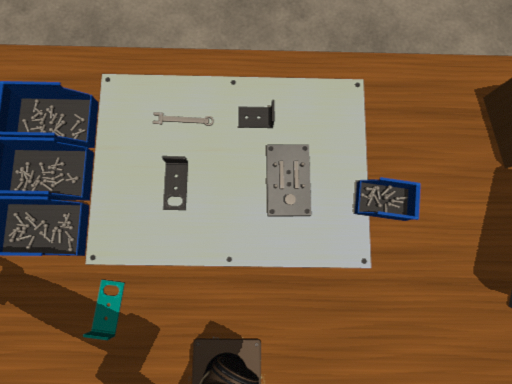

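The scene view shows the bracket (eye at 312,238, flange at 282,252), jig at 218,192 and plain bracket at 178,230. The top view shows the bracket's eye at (175,201) and flange at (176,160), the stud at (290,199), and the plain bracket at (256,117). Next I enlarge the bracket and jig in both views.

```bash
cat > h.py <<'E'
import numpy as np,cv2
from scipy.spatial.transform import Rotation as R
from scipy.optimize import least_squares
from plant import readout,cams
def cam(n,s=None):
    c=cams.get_calibration(n);K=(c['fx'],c['cx'],c['cy'])
    if n=='wrist':
        T=c['T_tool_cam'];Rt=R.from_quat(s['tcp_rot']).as_matrix()
        return K,Rt@T[:3,:3],Rt@T[:3,3]+s['eef_pos']
    return K,R.from_quat(c['rotation']).as_matrix(),np.array(c['eye'])
def proj(C,P):
    (f,cx,cy),Rm,e=C;p=(np.atleast_2d(P)-e)@Rm
    return np.c_[cx+f*p[:,0]/-p[:,2],cy-f*p[:,1]/-p[:,2]]
def ray(C,uv):
    (f,cx,cy),Rm,e=C;d=Rm@np.array([(uv[0]-cx)/f,-(uv[1]-cy)/f,-1]);return e,d
def atz(C,uv,z):
    e,d=ray(C,uv);return e+d*(z-e[2])/d[2]
def tri(obs):
    A=0;b=0
    for C,uv in obs:
        e,d=ray(C,uv);d=d/np.linalg.norm(d);M=np.eye(3)-np.outer(d,d);A=A+M;b=b+M@e
    return np.linalg.solve(A,b)
E
python3 - <<'E'
from h import *
t=cv2.imread('pics/top0.png');s=cv2.imread('pics/scene0.png')
def z(im,x,y,w,h): return cv2.resize(im[y:y+h,x:x+w],(400,300),interpolation=cv2.INTER_CUBIC)
m=np.vstack([np.hstack([z(t,135,145,80,75) if 0 else z(t,130,148,100,75),z(t,230,140,120,90)]),np.hstack([z(s,255,215,88,66),z(s,170,160,100,75)])])
cv2.imwrite('pics/m.png',cv2.convertScaleAbs(m,alpha=1.6))
T=cam('top');S=cam('scene')
for n,a,b in(('eye',(175,201),(312,238)),('stud',(290,199),None)):
    print(n,atz(T,a,.006 if n=='eye' else .046), b and tri([(T,a),(S,b)]))
E
```

```text
eye [0.49146908 0.16540883 0.006     ] [0.48899777 0.16537935 0.0142059 ]
stud [ 0.49623302 -0.17826674  0.046     ] None
```

View pics/m.png

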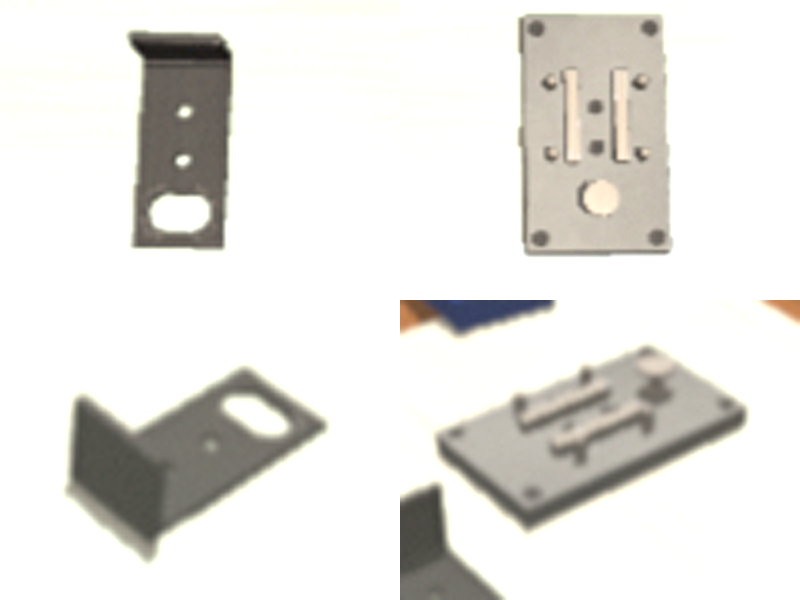

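The montage shows the bracket with eye, holes, and flange corners clear in both views, and the jig with head, pins, rails and plate corners. I fit a pose (x, y, z, yaw) to each.

```bash
cat > fit0.py <<'E'
from h import *
T=cam('top');S=cam('scene')
def px(u,v,k,ox,oy): return ((u+.5)/k-.5+ox,(v+.5)/k-.5+oy)
tb=lambda u,v:px(u,v,4,130,148); sb=lambda u,v:px(u,v-300,400/88,255,215)
tj=lambda u,v:px(u-400,v,10/3,230,140); sj=lambda u,v:px(u-400,v-300,4,170,160)
B=[(T,(-26.5,34,6),tb(134,247)),(T,(-26.5,-34,6),tb(222,249)),(T,(0,0,6),tb(180,213)),(T,(40.5,0,6),tb(182,161)),(T,(78.5,0,6),tb(185,112)),
(T,(124.5,34,61),tb(130,34)),(T,(124.5,-34,61),tb(222,35)),
(S,(0,0,6),sb(255,415)),(S,(-26.5,34,6),sb(326,427)),(S,(-26.5,-34,6),sb(245,368)),(S,(40.5,0,6),sb(210,445)),
(S,(124.5,34,61),sb(165,465)),(S,(124.5,-34,61),sb(80,398)),(S,(124.5,34,0),sb(151,559))]
J=[(T,(0,0,46),tj(600,197))]+[(T,(x,y,43),tj(u,v)) for x,y,u,v in((108,41,549,81),(108,-41,642,81),(42,41,551,153),(42,-41,643,153))]+[
(T,(175,65,20),tj(524,15)),(T,(175,-65,20),tj(661,15)),(T,(-45,-65,20),tj(669,249)),(T,(-45,65,20),tj(526,249)),
(S,(0,0,46),sj(657,365)),(S,(175,65,20),sj(528,515)),(S,(175,-65,20),sj(438,438)),(S,(-45,-65,20),sj(648,348)),(S,(-45,65,20),sj(746,408))]
for n,L,g in(('B',B,(.49,.165,0,0)),('J',J,(.496,-.178,0,0))):
    def res(p):
        Rz=R.from_euler('z',p[3]).as_matrix()
        return np.concatenate([proj(C,Rz@np.array(q)/1e3+p[:3])[0]-uv for C,q,uv in L])
    r=least_squares(res,g,loss='soft_l1');print(n,r.x.round(4),np.sqrt((r.fun**2).mean()).round(2));print(res(r.x).reshape(-1,2).round(1).tolist())
E
python3 fit0.py
```

```text
B [0.4905 0.1663 0.0027 0.0018] 0.65
[[-0.4, 0.4], [0.3, 0.2], [-0.1, 0.3], [0.0, 0.1], [-0.2, 0.2], [-0.6, -0.1], [-0.4, 0.0], [0.3, -0.1], [0.4, -0.3], [-0.2, 0.1], [0.1, -0.4], [-1.3, 0.9], [-1.5, 1.0], [-0.1, -2.1]]
J [ 0.4958 -0.1765  0.0022  0.0236] 0.53
[[-0.1, 0.3], [0.3, -0.3], [-0.2, -0.5], [0.2, -0.3], [0.2, -0.5], [-1.0, 0.3], [0.0, 0.1], [0.3, 0.8], [-0.3, 1.2], [-0.4, 0.9], [-0.2, -0.3], [-1.3, -0.3], [0.2, -0.4], [0.4, 0.3]]
```

Request:
step_arm([
  [[23,-30,-6],[0,0,-0.08]],
  [[23,-30,-6],[0,0,-0.08]],
  [[23,-30,-6],[0,0,-0.08]],
  [[23,-30,-6],[0,0,-0.08]],
  [[23,-30,-6],[0,0,-0.08]],
  [[23,-30,-6],[0,0,-0.08]],
  [[23,-30,-6],[0,0,-0.08]],
  [[23,-30,-6],[0,0,-0.08]],
], fingers=1, grip_force=80)

```text
time: 0.82
eef_pos: [0.3735, 0.4063, 0.1828]
tcp_rot: [0.447, 0.894, -0.0, -0.0]
contact_force: [0.5, 0.8, 0.2]
opening: 1.001
finger_force: 0.0
```

Request:
step_arm([
  [[23,-30,-6],[0,0,-0.08]],
  [[23,-30,-6],[0,0,-0.08]],
  [[23,-30,-6],[0,0,-0.08]],
  [[23,-30,-6],[0,0,-0.08]],
  [[23,-30,-6],[0,0,-0.08]],
  [[23,-30,-6],[0,0,-0.08]],
  [[23,-30,-6],[0,0,-0.08]],
  [[10,-30,0],[0,0,-0.08]],
])

```text
time: 1.48
eef_pos: [0.5453, 0.1659, 0.14]
tcp_rot: [0.706, 0.708, -0.0, -0.0]
contact_force: [-0.6, -0.0, -0.3]
opening: 0.999
finger_force: 0.0
```

Request:
step_arm([
  [[0,0,0],[0,0,0]],
  [[0,0,0],[0,0,0]],
])

```text
time: 1.65
eef_pos: [0.5443, 0.1665, 0.1408]
tcp_rot: [0.706, 0.709, -0.0, -0.0]
contact_force: [-0.2, 0.2, -0.2]
opening: 1.002
finger_force: 0.0
```

Run:
```python
from h import *
import pickle
s=readout.get_state();im=cams.read_camera('wrist')
pickle.dump({k:s[k] for k in('eef_pos','tcp_rot')},open('pics/w1.pkl','wb'))
cv2.imwrite('pics/w1.png',cv2.resize(im[:,:,::-1],(800,600),interpolation=cv2.INTER_CUBIC))
print(s['eef_pos'],s['tcp_rot'],s['qpos'],s['contact_force'])
```

```text
[0.54426081 0.16650516 0.14083952] [ 7.05620382e-01  7.08589854e-01 -3.23876967e-04 -4.36861214e-04] [1.18540489e-01 1.48085751e-01 1.91412962e+00 3.21587431e-04
 1.08042730e+00 1.14189417e-01] [-0.1908211   0.1664204  -0.21041184]
```

View pics/w1.png

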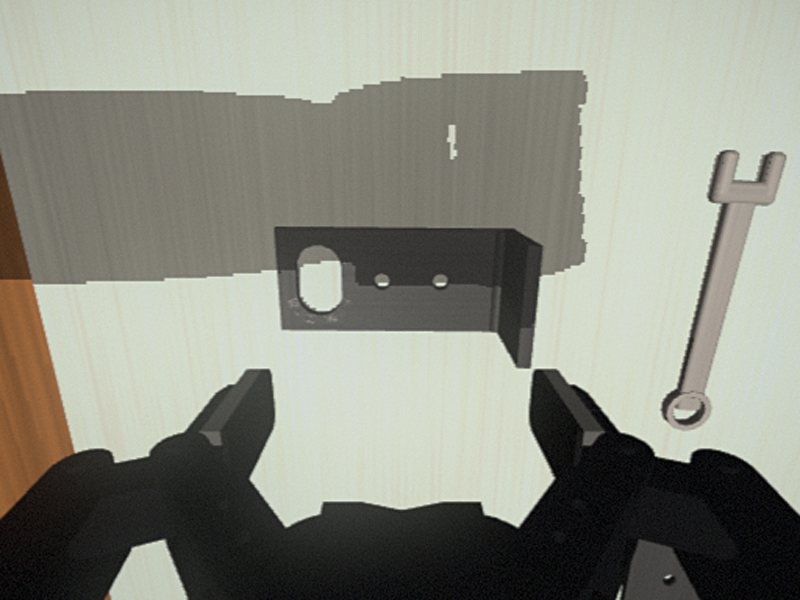

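The wrist view shows the bracket: nose corners (276,228),(282,329), eye centre (320,279), holes (382,282),(440,282), flange top corners (541,247),(519–531,367). Fit from this close view.

Run:
```python
from h import *
import pickle
C=cam('wrist',pickle.load(open('pics/w1.pkl','rb')))
L=[((-26.5,34,6),(276,228)),((-26.5,-34,6),(282,329)),((0,0,6),(320,279)),((40.5,0,6),(382,281.5)),((78.5,0,6),(440,281.5)),((124.5,34,61),(541,247)),((124.5,-34,61),(531,367)),((116.5,-34,61),(519,367))]
def res(p):
    Rz=R.from_euler('z',p[3]).as_matrix()
    return np.concatenate([proj(C,Rz@np.array(q)/1e3+p[:3])[0]-((np.array(uv)+.5)/1.5625-.5) for q,uv in L])
for z in(None,0):
    f=(lambda p:res(p)) if z is None else (lambda p:res([p[0],p[1],0,p[3]]))
    r=least_squares(f,(.49,.165,0,0));p=r.x
    print(p.round(4),r.fun.reshape(-1,2).round(1).tolist())
    print('flange',R.from_euler('z',p[3]).apply([.1205,0,.061])+[p[0],p[1],0])
print('proj of flange outer bottom',proj(C,(.615,.2,0)))
```

```text
[ 0.4923  0.1659  0.0044 -0.003 ] [[-0.4, -0.1], [0.7, 0.1], [0.1, 1.0], [0.2, -0.3], [0.5, -0.0], [1.2, -1.0], [-0.3, 0.3], [-1.9, 0.2]]
flange [0.6127663 0.1655129 0.061    ]
[ 0.4926  0.1647  0.     -0.0046] [[1.3, 0.4], [2.1, -0.4], [1.2, 1.0], [0.7, -0.2], [0.4, 0.1], [-0.2, -0.3], [-1.6, -0.6], [-3.0, -0.6]]
flange [0.61306751 0.16415666 0.061     ]
proj of flange outer bottom [[325.59783752 144.86618589]]
```

Request:
step_arm([
  [[34,-1,0],[0,0,-0.005]],
  [[34,0,0],[0,0,-0.003]],
  [[0,0,-30],[0,0,0]],
  [[0,0,-30],[0,0,0]],
  [[0,0,-30],[0,0,0]],
  [[0,0,-24],[0,0,0]],
  [[0,0,0],[0,0,0]],
  [[0,0,0],[0,0,0]],
])

```text
time: 2.37
eef_pos: [0.61, 0.1683, 0.0259]
tcp_rot: [0.707, 0.708, -0.001, -0.001]
contact_force: [0.1, 0.0, -0.2]
opening: 0.999
finger_force: 0.0
```

Request:
step_arm([
  [[0,0,0],[0,0,0]],
  [[0,0,0],[0,0,0]],
  [[0,0,0],[0,0,0]],
  [[0,0,0],[0,0,0]],
  [[0,0,0],[0,0,0]],
  [[0,0,0],[0,0,0]],
  [[0,0,0],[0,0,0]],
  [[0,0,0],[0,0,0]],
], fingers=-1, grip_force=90)

```text
time: 3.03
eef_pos: [0.6118, 0.167, 0.0281]
tcp_rot: [0.707, 0.707, -0.0, -0.0]
contact_force: [-3.2, -0.6, 5.4]
opening: 0.081
finger_force: 88.9
```

Request:
step_arm([
  [[0,0,0],[0,0,0]],
  [[0,0,0],[0,0,0]],
  [[0,0,0],[0,0,0]],
  [[0,0,0],[0,0,0]],
])

```text
time: 3.37
eef_pos: [0.6119, 0.167, 0.0281]
tcp_rot: [0.707, 0.707, -0.0, -0.0]
contact_force: [-4.0, -0.3, 5.8]
opening: 0.08
finger_force: 88.9
```

Request:
step_arm([
  [[0,0,12],[0,0,0]],
  [[0,0,30],[0,0,0]],
  [[0,0,30],[0,0,0]],
  [[0,-15,35],[0,0,0]],
  [[0,-25,30],[0,0,0]],
  [[0,-35,25],[0,0,0]],
  [[0,-38,10],[0,0,0]],
  [[0,-38,0],[0,0,0]],
])

```text
time: 4.03
eef_pos: [0.6138, 0.0159, 0.2029]
tcp_rot: [0.707, 0.707, 0.002, 0.003]
contact_force: [1.4, 0.5, -2.6]
opening: 0.077
finger_force: 88.3
```

Request:
step_arm([
  [[0,-38,0],[0,0,0]],
  [[0,-38,0],[0,0,0]],
  [[0,-38,0],[0,0,0]],
  [[0,-38,0],[0,0,0]],
  [[0,-38,0],[0,0,0]],
  [[0,-38,0],[0,0,0]],
  [[0,-30,0],[0,0,0]],
  [[0,-20,0],[0,0,0]],
])

```text
time: 4.7
eef_pos: [0.6111, -0.2643, 0.1976]
tcp_rot: [0.708, 0.706, -0.0, 0.0]
contact_force: [-0.4, -0.1, -3.2]
opening: 0.082
finger_force: 88.3
```

Request:
step_arm([
  [[0,0,0],[0,0,0]],
  [[0,0,0],[0,0,0]],
  [[0,0,0],[0,0,0]],
])

```text
time: 4.95
eef_pos: [0.6116, -0.2602, 0.1976]
tcp_rot: [0.708, 0.707, 0.0, -0.001]
contact_force: [0.5, 0.9, -3.9]
opening: 0.077
finger_force: 88.3
```

Run:
```python
from h import *
import pickle
s=readout.get_state();im=cams.read_camera('wrist')
pickle.dump({k:s[k] for k in('eef_pos','tcp_rot')},open('pics/w2.pkl','wb'))
cv2.imwrite('pics/w2.png',cv2.resize(im[:,:,::-1],(800,600),interpolation=cv2.INTER_CUBIC))
print(s['eef_pos'],s['tcp_rot'],s['qpos'],s['contact_force'],s['wrist_torque'])
```

```text
[ 0.61157439 -0.26017489  0.19759644] [ 7.07551460e-01  7.06661209e-01  1.72246787e-04 -9.15287288e-04] [-5.54917580e-01  2.91724293e-01  1.63289410e+00  8.03970786e-04
  1.21867736e+00 -5.53936496e-01] [ 0.52344518  0.86170377 -3.94263255] [ 0.06631331 -0.19230028  0.01217781]
```

View pics/w2.png

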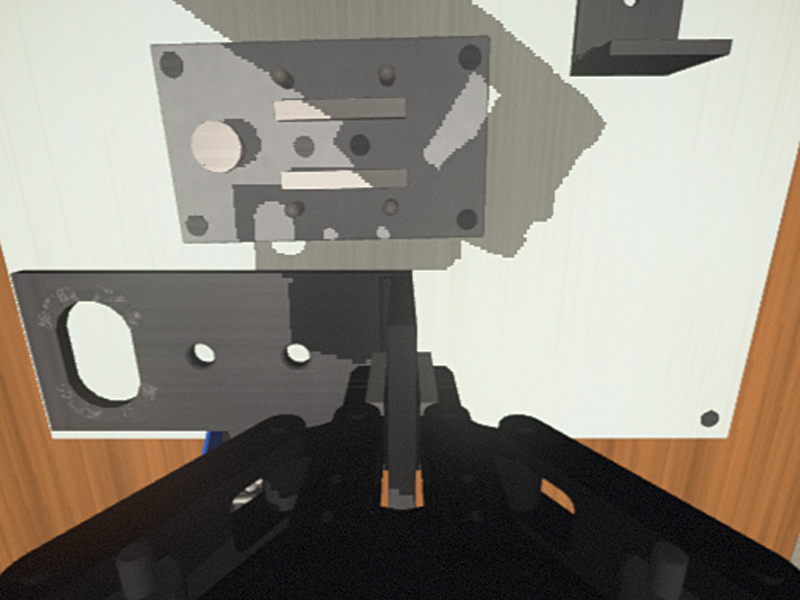

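The view shows the jig (stud head 217,146; plate corners 152,45 / 490,37 / 485,236 / 184,242; pins near 282,75 / 386,73 / 293,208 / 390,207) and the held bracket (nose corners 12,272 / 52,431; holes 203,353 / 298,353; eye ~100,353). Fit both in the same view.

Run:
```python
from h import *
import pickle
s=pickle.load(open('pics/w2.pkl','rb'));C=cam('wrist',s)
J=[((0,0,46),(217,146)),((175,65,20),(490,37)),((175,-65,20),(485,236)),((-45,-65,20),(184,242)),((-45,65,20),(152,45)),((42,41,43),(280,73)),((108,41,43),(386,72)),((42,-41,43),(293,207)),((108,-41,43),(391,206)),((35,28,32),(275,101)),((120,28,32),(406,98)),((35,-16,32),(281,172)),((120,-16,32),(406,170))]
B=[((-26.5,34,6),(12,272)),((-26.5,-34,6),(52,431)),((0,0,6),(99,353)),((40.5,0,6),(203,352)),((78.5,0,6),(298,352))]
Rt=R.from_quat(s['tcp_rot']).as_matrix();print('tool y',Rt[:,1],'z',Rt[:,2])
for n,L,g in(('J',J,(.496,-.178,0,0)),('B',B,(.49,-.26,.17,0))):
  for zf in(None,0. if n=='J' else .1695):
    def res(p):
        if zf is not None: p=[p[0],p[1],zf,p[3]]
        Rz=R.from_euler('z',p[3]).as_matrix()
        return np.concatenate([proj(C,Rz@np.array(q)/1e3+p[:3])[0]-((np.array(uv)+.5)/1.5625-.5) for q,uv in L])
    r=least_squares(res,g,loss='soft_l1');print(n,zf,r.x.round(4),r.fun.round(1).reshape(-1,2).tolist())
```

```text
tool y [ 0.99999866 -0.0012582  -0.00105179] z [-0.00104985  0.00153867 -0.99999827]
J None [ 0.4962 -0.1769  0.0025  0.0195] [[1.0, 0.2], [-0.1, -0.5], [-1.2, 0.1], [0.3, 0.1], [-0.1, -0.6], [-0.5, 1.1], [0.3, 0.2], [-0.9, 1.8], [-0.5, 1.1], [0.0, -0.4], [0.1, -0.3], [0.5, -0.7], [0.8, -1.1]]
J 0.0 [ 0.4958 -0.1766 -0.      0.0193] [[1.6, 0.0], [-1.0, -0.0], [-1.9, -0.5], [0.9, -0.5], [0.8, -0.2], [-0.2, 1.3], [-0.1, 0.4], [-0.7, 1.3], [-0.9, 0.7], [0.3, -0.3], [-0.3, -0.2], [0.7, -1.0], [0.4, -1.4]]
B None [ 0.4934 -0.2598  0.1769  0.0105] [[-1.2, -0.5], [1.2, -1.0], [0.6, 0.7], [-0.6, 0.7], [0.1, 0.1]]
B 0.1695 [ 0.4877 -0.2625  0.1679  0.0025] [[1.5, 0.6], [1.6, -4.2], [0.3, -0.2], [-3.7, 0.2], [-5.7, 0.1]]
```

Run:
```python
from h import *
import pickle
s=pickle.load(open('pics/w2.pkl','rb'));C=cam('wrist',s)
B=[((-26.5,34,6),(12,272)),((-26.5,-34,6),(52,431)),((0,0,6),(99,353)),((40.5,0,6),(203,352)),((78.5,0,6),(298,352)),((116.5,34,61),(387,325)),((124.5,34,61),(416,325))]
g=s['eef_pos']
def res(p): # bracket origin in world + yaw,pitch
    Rz=R.from_euler('zyx',[p[3],p[4],p[5]]).as_matrix()
    return np.concatenate([proj(C,Rz@(np.array(q)/1e3)+p[:3])[0]-((np.array(uv)+.5)/1.5625-.5) for q,uv in B])
r=least_squares(res,(.49,-.26,.17,0,0,0),loss='soft_l1');print(r.x.round(4),r.fun.round(1).reshape(-1,2).tolist())
p=r.x;Rz=R.from_euler('zyx',p[3:]).as_matrix();print('flange at tcp height',Rz@[.1205,0,.028]+p[:3]-g)
f=lambda q:res([*q[:4],q[4],0]);r=least_squares(f,(.49,-.26,.17,0,0),loss='soft_l1');print(r.x.round(4),r.fun.round(1).reshape(-1,2).tolist())
# expected pixels if rigid no tilt
print(((res([.4911,-.2598,.1697,.0,0,0]).reshape(-1,2)).round(1)).tolist())
im=cv2.imread('pics/w2.png');cv2.imwrite('pics/c2.png',cv2.resize(im[255:525,0:450],(800,480),interpolation=cv2.INTER_CUBIC))
```

```text
[ 0.4906 -0.2611  0.1733 -0.0094  0.0249  0.0145] [[-0.4, -0.0], [0.6, -2.9], [0.8, 0.4], [-1.0, 0.9], [-1.7, 0.7], [0.1, -0.2], [0.6, -0.2]]
flange at tcp height [ 0.00019845 -0.00243953  0.00063717]
[ 0.4914 -0.261   0.1744 -0.0094  0.0116] [[0.2, -0.3], [0.0, -2.0], [0.6, 0.8], [-1.1, 1.7], [-1.4, 1.9], [-0.1, -0.5], [0.8, -0.4]]
[[5.7, -3.7], [5.4, -7.5], [4.5, -3.9], [0.9, -3.3], [-0.8, -3.4], [-3.1, -8.5], [-2.5, -8.5]]
```

View pics/c2.png

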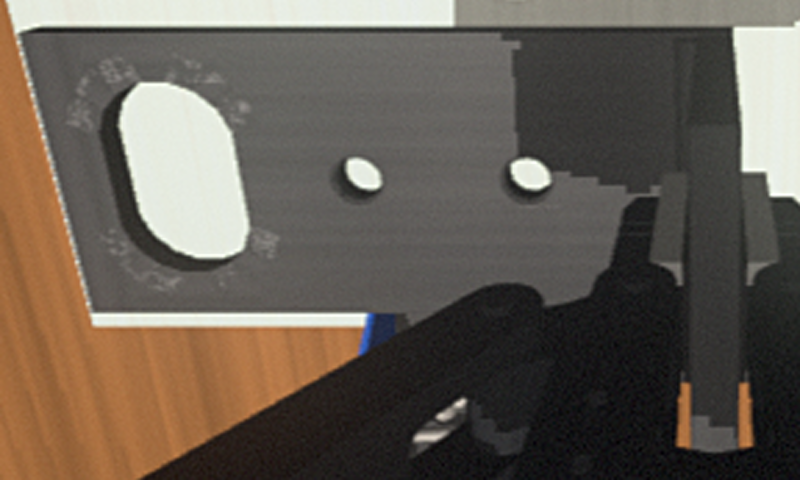

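The crop gives hole rims at about (359,177) and (530,182) and the top-face nose corners at (20,36) and (92,312). The bracket sits level in the grip to within about 1°. Its y is about 1 mm below the TCP and the flange is centred. Next I tilt it and bring the nose above and in front of the stud head.

Request:
step_arm([
  [[-5.6,10.7,-3.4],[0.0017,-0.083,0.0028]],
  [[-5.6,10.7,-3.4],[0.0017,-0.083,0.0028]],
  [[-5.6,10.7,-3.4],[0.0017,-0.083,0.0028]],
  [[-5.6,10.7,-3.4],[0.0017,-0.083,0.0028]],
  [[-5.6,10.7,-3.4],[0.0017,-0.083,0.0028]],
  [[-5.6,10.7,-3.4],[0.0017,-0.083,0.0028]],
  [[-5.6,10.7,-3.4],[0.0017,-0.083,0.0028]],
  [[-5.6,10.7,-3.4],[0.0017,-0.083,0.0028]],
])

```text
time: 5.67
eef_pos: [0.5665, -0.173, 0.1714]
tcp_rot: [0.66, 0.677, 0.236, 0.227]
contact_force: [0.9, 0.9, -3.4]
opening: 0.078
finger_force: 88.8
```

Request:
step_arm([
  [[0,0,0],[0,0,0]],
  [[0,0,0],[0,0,0]],
  [[0,0,0],[0,0,0]],
  [[0,0,0],[0,0,0]],
])

```text
time: 6.0
eef_pos: [0.569, -0.1763, 0.1738]
tcp_rot: [0.66, 0.676, 0.235, 0.227]
contact_force: [0.4, -0.6, -3.8]
opening: 0.079
finger_force: 88.7
```

Run:
```python
from h import *
import pickle
s=readout.get_state();im=cams.read_camera('wrist');sc=cams.read_camera('scene')
pickle.dump({k:s[k] for k in('eef_pos','tcp_rot')},open('pics/w3.pkl','wb'))
a=cv2.resize(im[100:,:400,::-1],(800,568),interpolation=cv2.INTER_CUBIC)
a[:190,500:]=cv2.resize(sc[140:235,140:290,::-1],(300,190),interpolation=cv2.INTER_CUBIC)
cv2.imwrite('pics/w3.png',a)
cv2.imwrite('pics/w3raw.png',im[:,:,::-1]);cv2.imwrite('pics/s3raw.png',sc[:,:,::-1])
print(s['eef_pos'],s['qpos'],s['contact_force'],s['wrist_torque'])
M=R.from_quat(s['tcp_rot']).as_matrix();print(M)
```

```text
[ 0.56903748 -0.17634415  0.17375877] [-0.63566396 -0.08867555  2.19900928  0.73148911  0.60741031 -1.18217267] [ 0.44056771 -0.56580282 -3.79480688] [-0.02323838  0.50733248  0.00343462]
[[-0.025003    0.78605657  0.6176487 ]
 [ 0.99968183  0.01760127  0.01806763]
 [ 0.00333078  0.61790392 -0.78624656]]
```

View pics/w3.png

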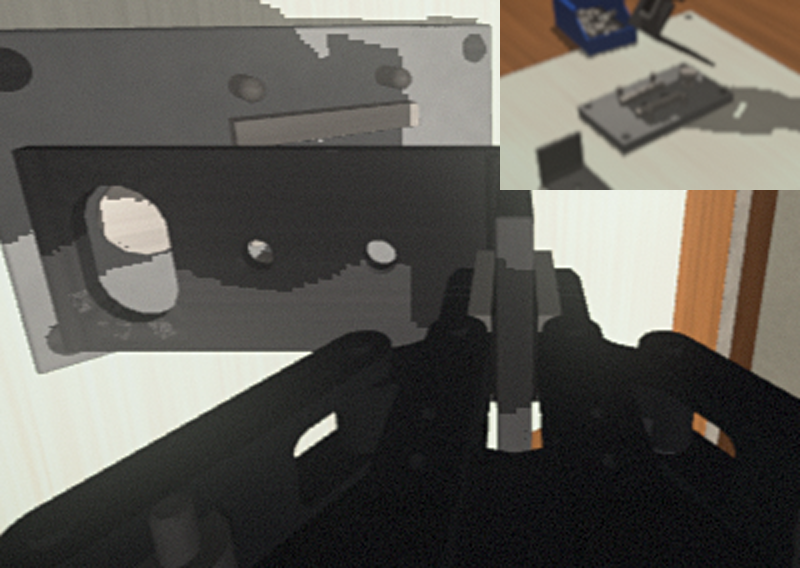

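Through the eye I can see the stud head (pic 100–170, 190–255), so the nose is over it. The pins are at (251,88),(397,75), a rail corner is at (234,122), and plate corners are at (492,25),(38,373). I compare jig and bracket in this view.

```bash
cat > rel.py <<'E'
from h import *
import pickle
def fit(C,L,unpix,g,free):
    def full(q):
        p=np.array(g,float);p[free]=q;return p
    def res(q):
        p=full(q);M=R.from_euler('zyx',p[3:]).as_matrix()
        return np.concatenate([proj(C,M@(np.array(a)/1e3)+p[:3])[0]-unpix(b) for a,b in L])
    r=least_squares(res,np.array(g,float)[free],loss='soft_l1');return full(r.x),r.fun.reshape(-1,2).round(1).tolist()
E
python3 - <<'E'
from rel import *
s=pickle.load(open('pics/w3.pkl','rb'));C=cam('wrist',s)
un=lambda b:np.array([(b[0]+.5)/2-.5,(b[1]+.5)/2-.5+100])
J=[((175,65,20),(492,25)),((-45,-65,20),(38,373)),((42,41,43),(250,88)),((108,41,43),(397,74)),((35,28,32),(234,121)),((120,28,32),(415,102))]
for fr in([0,1,2,3],[0,1,2,3,4,5]):
  p,e=fit(C,J,un,(.496,-.177,0,.02,0,0),fr);print('J',p.round(4),e)
B=[((-26.5,34,6),(17,151)),((-26.5,-34,6),(62,350)),((0,0,6),(130,252)),((40.5,0,6),(260,252)),((78.5,0,6),(380,254))]
M=R.from_quat(s['tcp_rot']).as_matrix()
# bracket axes in tool frame: x_b=tool y, y_b=tool x, z_b=-tool z ; nominal origin
Rb=np.c_[M[:,1],M[:,0],-M[:,2]];O=s['eef_pos']+Rb@[-.1205,-.001,-.028]
g=[*O,*R.from_matrix(Rb).as_euler('zyx')];print('nominal',np.round(g,4))
p,e=fit(C,B,un,g,[0,1,2]);print('B',p.round(4),e)
p,e=fit(C,B,un,g,[0,1,2,4]);print('B',p.round(4),e)
h=(np.array([.496,-.177,.046]))
print('head px',(proj(C,[h,h+[.016,0,0],h-[.016,0,0],h+[0,.016,0],h-[0,.016,0]])-[0,100])*2)
E
```

```text
J [ 0.496  -0.1771  0.0032  0.0228  0.      0.    ] [[-1.6, -0.9], [-0.3, -0.1], [1.4, 1.0], [2.5, 2.2], [-1.0, -0.5], [-0.1, -0.6]]
J [ 0.4974 -0.179   0.0008  0.0183 -0.0439 -0.0614] [[-0.6, 0.2], [0.4, 0.1], [-0.2, -0.1], [1.9, 1.7], [-1.7, -0.9], [0.4, -0.3]]
nominal [ 0.4916 -0.179   0.0773  0.0318 -0.6657  0.023 ]
B [ 0.4901 -0.1788  0.0819  0.0318 -0.6657  0.023 ] [[-0.2, -1.5], [3.6, -0.8], [-0.4, 1.0], [-0.6, 1.0], [0.2, 0.0]]
B [ 0.4901 -0.1796  0.0802  0.0318 -0.639   0.023 ] [[-0.6, -0.4], [3.3, -0.3], [-0.2, 1.3], [-0.2, 0.6], [0.0, -1.0]]
head px [[147.88051953 207.57800604]
 [195.75416424 200.01553519]
 [ 95.43320994 215.86296643]
 [140.98423382 166.49040155]
 [154.49857417 247.00792859]]
```

Request:
step_arm([
  [[-1.5,2,-7],[0,0,0]],
  [[0,0,-7],[0,0,0]],
  [[0,0,-7],[0,0,0]],
  [[0,0,0],[0,0,0]],
  [[0,0,0],[0,0,0]],
])

```text
time: 6.52
eef_pos: [0.5651, -0.1729, 0.1488]
tcp_rot: [0.661, 0.676, 0.235, 0.224]
contact_force: [-0.5, -0.7, -3.3]
opening: 0.08
finger_force: 88.7
```

Request:
step_arm([
  [[0,0,-4],[0,0,0]],
  [[0,0,-4],[0,0,0]],
  [[0,0,-4],[0,0,0]],
  [[0,0,-4],[0,0,0]],
  [[0,0,0],[0,0,0]],
  [[0,0,0],[0,0,0]],
])

```text
time: 7.02
eef_pos: [0.5661, -0.1736, 0.1349]
tcp_rot: [0.661, 0.676, 0.235, 0.226]
contact_force: [0.6, -0.0, 0.8]
opening: 0.08
finger_force: 89.2
```

Run:
```python
from h import *
import pickle
s=readout.get_state();im=cams.read_camera('wrist');sc=cams.read_camera('scene')
pickle.dump({k:s[k] for k in('eef_pos','tcp_rot')},open('pics/w4.pkl','wb'))
a=cv2.resize(im[130:330,:267,::-1],(800,600),interpolation=cv2.INTER_CUBIC)
a[400:,500:]=cv2.resize(sc[155:205,200:275,::-1],(300,200),interpolation=cv2.INTER_CUBIC)
cv2.imwrite('pics/w4.png',cv2.convertScaleAbs(a,alpha=1.5))
print(s['eef_pos'],s['contact_force'],s['wrist_torque'])
M=R.from_quat(s['tcp_rot']).as_matrix();Rb=np.c_[M[:,1],M[:,0],-M[:,2]];O=s['eef_pos']+Rb@[-.1205,-.001,-.028]
print('N',O+Rb@[-.0145,0,.006]-[.496,-.1768,0],M[:,1])
```

```text
[ 0.56606088 -0.17356951  0.1349146 ] [ 0.60170533 -0.01868264  0.80652752] [ 0.04292023  0.56951744 -0.00393443]
N [-0.02256569  0.00054694  0.0343009 ] [0.78680563 0.01563261 0.61700285]
```

View pics/w4.png

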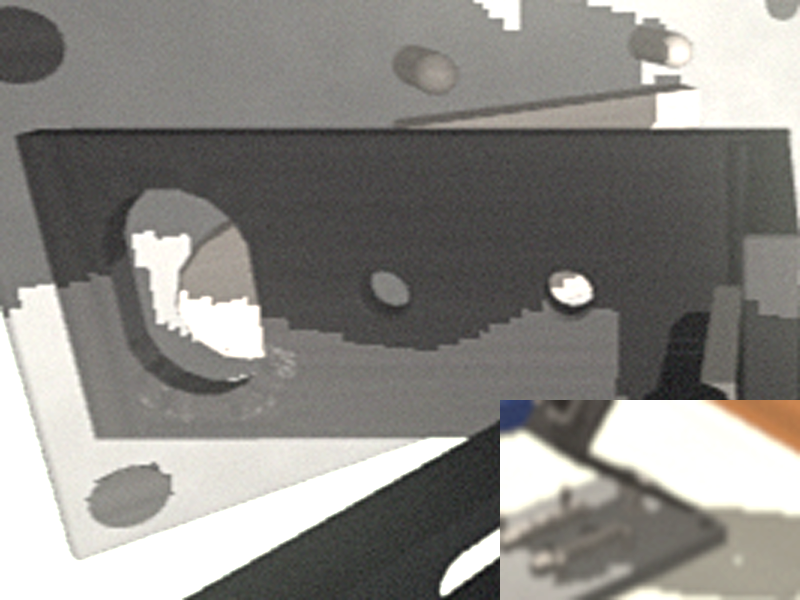

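The nose bar is now in front of the stud head, which shows through the eye at (178–262, 220–355). The vertical force rose by about 4 N, so I raise a little and compare.

Request:
step_arm([
  [[0,0,1.5],[0,0,0]],
  [[0,0,0],[0,0,0]],
  [[0,0,0],[0,0,0]],
])

```text
time: 7.37
eef_pos: [0.5654, -0.1732, 0.1355]
tcp_rot: [0.661, 0.676, 0.235, 0.225]
contact_force: [0.4, -0.2, -3.4]
opening: 0.081
finger_force: 88.7
```

```bash
cat > st.py <<'E'
from h import *
s=readout.get_state()
M=R.from_quat(s['tcp_rot']).as_matrix();Rb=np.c_[M[:,1],M[:,0],-M[:,2]];O=s['eef_pos']+Rb@[-.1205,-.001,-.028]
Q=R.from_euler('z',-.021)
print(s['time'],s['eef_pos'].round(4),s['contact_force'].round(2),s['wrist_torque'].round(3),s['opening'],s['finger_force'])
print('N jig mm',(Q.apply(O+Rb@[-.0145,0,.006]-[.496,-.1768,0])*1e3).round(1),'tilt',np.arcsin(Rb[2,0]).round(4),'yaw',np.arctan2(Rb[1,0],Rb[0,0]).round(4),'roll',Rb[2,1].round(4))
E
python3 st.py
```

```text
7.3667 [ 0.5654 -0.1732  0.1355] [ 0.44 -0.15 -3.43] [-0.072  0.503  0.054] 0.0813744043897866 88.74974727630615
N jig mm [-23.3   1.4  35.1] tilt 0.6636 yaw 0.0197 roll 0.0061
```

Request:
step_arm([
  [[0,-0.7,2],[0,0,0]],
  [[3,0,0],[0,0,0]],
  [[3,0,0],[0,0,0]],
  [[3,0,0],[0,0,0]],
  [[3,0,0],[0,0,0]],
  [[0,0,0],[0,0,0]],
  [[0,0,0],[0,0,0]],
])

```text
time: 7.95
eef_pos: [0.5778, -0.1739, 0.1377]
tcp_rot: [0.661, 0.676, 0.235, 0.225]
contact_force: [-0.5, -0.2, -4.2]
opening: 0.084
finger_force: 88.7
```

```bash
python3 st.py
```

```text
7.95 [ 0.5778 -0.1739  0.1377] [-0.51 -0.16 -4.17] [-0.021  0.6   -0.04 ] 0.08449230018818978 88.71170997619629
N jig mm [-10.9   0.4  37.2] tilt 0.6639 yaw 0.0199 roll 0.0061
```

Run:
```python
import numpy as np
th=np.linspace(.664,.04,14);k=np.linspace(0,1,14)
nx=-10.9+k*1.9;nz=37.2+k*1.5
x=nx+135*np.cos(th)-22*np.sin(th);z=nz+135*np.sin(th)+22*np.cos(th)
print(np.diff(th)[0]);print(np.c_[np.diff(x),np.diff(x)*.021,np.diff(z)].round(1).tolist(),x[-1],z[-1])
```

```text
-0.04800000000000004
[[4.9, 0.1, -4.5], [4.6, 0.1, -4.7], [4.4, 0.1, -4.9], [4.2, 0.1, -5.1], [3.9, 0.1, -5.3], [3.6, 0.1, -5.4], [3.4, 0.1, -5.6], [3.1, 0.1, -5.8], [2.8, 0.1, -5.9], [2.5, 0.1, -6.0], [2.2, 0.0, -6.1], [1.9, 0.0, -6.2], [1.6, 0.0, -6.3]] 125.01224904712606 66.08096246173713
```

Request:
step_arm([
  [[4.9,0.1,-4.5],[-0.0015,0.048,0]],
  [[4.6,0.1,-4.7],[-0.0015,0.048,0]],
  [[4.4,0.1,-4.9],[-0.0015,0.048,0]],
  [[4.2,0.1,-5.1],[-0.0015,0.048,0]],
  [[3.9,0.1,-5.3],[-0.0015,0.048,0]],
  [[3.6,0.1,-5.4],[-0.0015,0.048,0]],
  [[0,0,0],[0,0,0]],
  [[0,0,0],[0,0,0]],
])

```text
time: 8.62
eef_pos: [0.6036, -0.1731, 0.1077]
tcp_rot: [0.687, 0.702, 0.135, 0.129]
contact_force: [0.0, 0.3, -3.2]
opening: 0.081
finger_force: 88.7
```

```bash
python3 st.py
```

```text
8.6167 [ 0.6036 -0.1731  0.1077] [ 0.04  0.34 -3.22] [ 0.003  0.248 -0.028] 0.0810006090125249 88.67719888687134
N jig mm [-9.8  0.4 37.6] tilt 0.3766 yaw 0.0218 roll 0.0045
```

Request:
step_arm([
  [[3.4,0.1,-5.6],[-0.0018,0.048,0]],
  [[3.1,0.1,-5.8],[-0.0018,0.048,0]],
  [[2.8,0.1,-5.9],[-0.0018,0.048,0]],
  [[2.5,0.1,-6.0],[-0.0018,0.048,0]],
  [[2.2,0,-6.1],[-0.0018,0.048,0]],
  [[1.9,0,-6.2],[-0.0018,0.048,0]],
  [[0,0,0],[0,0,0]],
  [[0,0,0],[0,0,0]],
])

```text
time: 9.28
eef_pos: [0.619, -0.1728, 0.072]
tcp_rot: [0.698, 0.714, 0.032, 0.031]
contact_force: [0.1, 0.1, -3.8]
opening: 0.083
finger_force: 88.7
```

```bash
python3 st.py
python3 - <<'E'
from h import *
import pickle
s=readout.get_state();im=cams.read_camera('wrist');sc=cams.read_camera('scene')
pickle.dump({k:s[k] for k in('eef_pos','tcp_rot')},open('pics/w5.pkl','wb'))
a=cv2.resize(im[130:330,:267,::-1],(800,600),interpolation=cv2.INTER_CUBIC)
a[400:,500:]=cv2.resize(sc[155:205,200:275,::-1],(300,200),interpolation=cv2.INTER_CUBIC)
cv2.imwrite('pics/w5.png',cv2.convertScaleAbs(a,alpha=1.5))
E
```

```text
9.2833 [ 0.619  -0.1728  0.072 ] [ 0.15  0.07 -3.76] [-0.012 -0.065  0.057] 0.08281313988771602 88.69592785835266
N jig mm [-9.5  0.3 38. ] tilt 0.089 yaw 0.0225 roll 0.0007
```

View pics/w5.png

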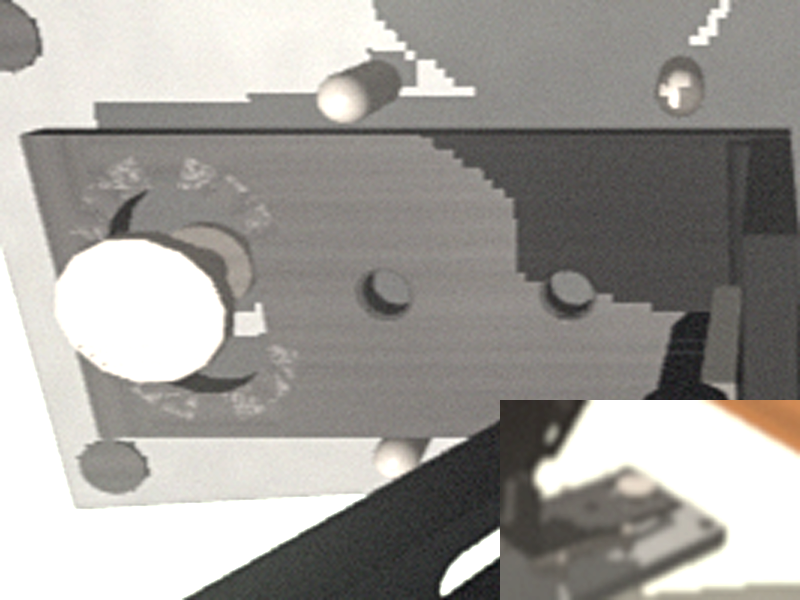

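The head now overlaps the nose bar, so the nose is tucked under it. The pins are at (345,97), (681,85) and (398,455), and the foot edges are at rows 130 and 437. I check the lateral centring.

Run:
```python
from rel import *
s=pickle.load(open('pics/w5.pkl','rb'));C=cam('wrist',s)
k=800/267
un=lambda b:np.array([(b[0]+.5)/k-.5,(b[1]+.5)/3-.5+130])
J=[((0,0,46),(141,309)),((42,41,41),(347,97)),((108,41,41),(681,85)),((-45,-65,20),(78,506))]
for fr in([0,1],[0,1,2],[0,1,2,3]):
  p,e=fit(C,J,un,(.496,-.177,0.,.021,0,0),fr);print('J',p.round(4),e)
print('pin -y pred',[(proj(C,R.from_euler('z',.021).apply(np.array(q)/1e3)+[p[0],p[1],p[2]])[0]-[0,130])*3 for q in((42,-41,43),(42,-41,38))])
B=[((-26.5,34,6),(22,134)),((-26.5,-34,6),(98,437)),((40.5,0,6),(386,293)),((78.5,0,6),(568,294)),((40,34,6),(370,133)),]
M=R.from_quat(s['tcp_rot']).as_matrix()
Rb=np.c_[M[:,1],M[:,0],-M[:,2]];O=s['eef_pos']+Rb@[-.1205,-.001,-.028]
g=[*O,*R.from_matrix(Rb).as_euler('zyx')];print('nominal',np.round(g,4))
for fr in([0,1],[0,1,2],[0,1,2,3]):
  p,e=fit(C,B,un,g,fr);print('B',p.round(4),e)
```

```text
J [ 0.4941 -0.1778  0.      0.021   0.      0.    ] [[3.6, -2.5], [-1.1, 0.4], [-3.3, 2.7], [1.1, -2.6]]
J [ 0.4964 -0.1763  0.0053  0.021   0.      0.    ] [[1.8, -1.1], [-0.8, -0.3], [0.4, 2.0], [-0.9, 0.2]]
J [ 0.4966 -0.1763  0.0057  0.0286  0.      0.    ] [[1.8, -0.8], [-1.4, -0.7], [0.1, 0.8], [-0.2, 0.9]]
pin -y pred [array([394.0458423 , 461.66383923]), array([401.53097371, 448.1902237 ])]
nominal [ 0.5015 -0.1764  0.0334  0.0226 -0.089   0.0027]
B [ 0.4998 -0.1786  0.0334  0.0226 -0.089   0.0027] [[4.1, 1.2], [4.1, -2.8], [-0.2, -0.6], [-2.0, -0.9], [-3.0, 1.6]]
B [ 0.5025 -0.1761  0.04    0.0226 -0.089   0.0027] [[-0.4, -0.1], [1.0, -0.3], [0.2, 0.2], [0.6, -0.1], [-3.0, 0.3]]
B [ 0.5025 -0.176   0.04    0.0183 -0.089   0.0027] [[-0.2, -0.4], [0.7, -0.6], [0.2, 0.3], [0.6, 0.2], [-2.8, 0.4]]
```

Request:
step_arm([
  [[0.8,0,-3],[-0.0005,0.022,0]],
  [[0.8,0,-3],[-0.0005,0.022,0]],
  [[0.4,0,-3],[-0.0005,0.022,0]],
  [[0,0,0],[0,0,0]],
  [[0,0,0],[0,0,0]],
])

```text
time: 9.8
eef_pos: [0.6213, -0.1729, 0.0629]
tcp_rot: [0.699, 0.715, 0.008, 0.008]
contact_force: [-0.5, -0.7, -3.2]
opening: 0.082
finger_force: 88.7
```

```bash
python3 st.py
```

```text
9.8 [ 0.6213 -0.1729  0.0629] [-0.51 -0.74 -3.18] [ 0.001 -0.159 -0.053] 0.08241461764133803 88.71840476989746
N jig mm [-9.1  0.  38.1] tilt 0.0214 yaw 0.0227 roll -0.0002
```

Request:
step_arm([
  [[0.4,0,-1.5],[0,0.011,0]],
  [[0.3,0,-1.5],[0,0.011,0]],
  [[0,0,0],[0,0,0]],
  [[0,0,0],[0,0,0]],
])

```text
time: 10.13
eef_pos: [0.622, -0.173, 0.0602]
tcp_rot: [0.699, 0.715, -0.0, -0.0]
contact_force: [0.3, -0.0, -3.8]
opening: 0.078
finger_force: 88.8
```

```bash
python3 st.py
```

```text
10.1333 [ 0.622  -0.173   0.0602] [ 0.33 -0.03 -3.81] [-0.026 -0.165 -0.031] 0.07814104303730032 88.76324772834778
N jig mm [-9.  -0.  38.3] tilt -0.0003 yaw 0.0226 roll 0.0001
```

Request:
step_arm([
  [[0,0,-0.5],[0,0,0]],
  [[0,0,-0.3],[0,0,0]],
  [[0,0,0],[0,0,0]],
  [[0,0,0],[0,0,0]],
])

```text
time: 10.47
eef_pos: [0.622, -0.173, 0.0601]
tcp_rot: [0.699, 0.715, 0.0, 0.0]
contact_force: [-1.0, 0.4, -0.8]
opening: 0.083
finger_force: 89.2
```

Request:
step_arm([
  [[0,0,-0.5],[0,0,0]],
  [[0,0,0],[0,0,0]],
  [[0,0,0],[0,0,0]],
])

```text
time: 10.72
eef_pos: [0.6221, -0.173, 0.06]
tcp_rot: [0.699, 0.715, -0.0, -0.0]
contact_force: [-2.3, 2.1, 4.9]
opening: 0.084
finger_force: 89.9
```

```bash
python3 st.py
```

```text
10.7167 [ 0.6221 -0.173   0.06  ] [-2.31  2.15  4.93] [0.26  0.41  0.037] 0.08437627623989487 89.89072322845459
N jig mm [-8.9 -0.1 38. ] tilt -0.0001 yaw 0.0225 roll -0.0
```

Request:
step_arm([
  [[1,0,0.2],[0,0,0]],
  [[1,0,0],[0,0,0]],
  [[1,0.1,0],[0,0,0]],
  [[0,0,0],[0,0,0]],
  [[0,0,0],[0,0,0]],
])

```text
time: 11.13
eef_pos: [0.6238, -0.1732, 0.0599]
tcp_rot: [0.699, 0.715, -0.001, -0.001]
contact_force: [-6.0, 0.2, 7.3]
opening: 0.081
finger_force: 90.2
```

Request:
step_arm([
  [[0.7,0,0],[0,0,0]],
  [[0,0,0],[0,0,0]],
  [[0,0,0],[0,0,0]],
])

```text
time: 11.38
eef_pos: [0.6243, -0.1732, 0.0599]
tcp_rot: [0.699, 0.715, -0.002, -0.002]
contact_force: [-6.3, 0.0, 6.9]
opening: 0.084
finger_force: 90.2
```

```bash
python3 st.py
```

```text
11.3833 [ 0.6243 -0.1732  0.0599] [-6.32  0.02  6.85] [0.097 1.222 0.   ] 0.0841595409484042 90.24715304374695
N jig mm [-6.8 -0.4 38.5] tilt -0.0045 yaw 0.0231 roll 0.0
```

Request:
step_arm([
  [[0.7,0,0.4],[0,0,0]],
  [[0.7,0,0],[0,0,0]],
  [[0,0,0],[0,0,0]],
  [[0,0,0],[0,0,0]],
])

```text
time: 11.72
eef_pos: [0.6253, -0.1733, 0.0599]
tcp_rot: [0.699, 0.715, -0.002, -0.002]
contact_force: [-7.1, -0.1, 6.1]
opening: 0.086
finger_force: 90.1
```

```bash
python3 st.py
```

```text
11.7167 [ 0.6253 -0.1733  0.0599] [-7.1  -0.05  6.09] [ 0.05   1.37  -0.005] 0.08598558710788935 90.13208270072937
N jig mm [-5.8 -0.5 38.7] tilt -0.0055 yaw 0.0231 roll 0.0002
```

Request:
step_arm([
  [[0.7,0,0],[0,0,0]],
  [[0,0,0],[0,0,0]],
  [[0,0,0],[0,0,0]],
])

```text
time: 11.97
eef_pos: [0.6253, -0.1732, 0.0599]
tcp_rot: [0.699, 0.715, -0.003, -0.003]
contact_force: [-8.1, 0.3, 7.4]
opening: 0.079
finger_force: 90.3
```

```bash
python3 st.py
```

```text
11.9667 [ 0.6253 -0.1732  0.0599] [-8.08  0.31  7.42] [-0.029  1.609 -0.015] 0.07939568941029118 90.26593923568726
N jig mm [-5.8 -0.5 38.9] tilt -0.0074 yaw 0.0233 roll 0.0004
```

Request:
step_arm([
  [[0.8,0,0.3],[0,0,0]],
  [[0.8,0,0],[0,0,0]],
  [[0,0,0],[0,0,0]],
  [[0,0,0],[0,0,0]],
])

```text
time: 12.3
eef_pos: [0.6255, -0.1732, 0.0598]
tcp_rot: [0.699, 0.715, -0.004, -0.004]
contact_force: [-12.4, -0.4, 8.2]
opening: 0.081
finger_force: 90.4
```

```bash
python3 st.py
```

```text
12.3 [ 0.6255 -0.1732  0.0598] [-12.37  -0.41   8.18] [-0.088  2.211 -0.006] 0.08051339776845688 90.4063618183136
N jig mm [-5.7 -0.5 39.3] tilt -0.0115 yaw 0.0237 roll 0.001
```

Request:
step_arm([
  [[0.8,0,0.2],[0,0,0]],
  [[0.8,0,0],[0,0,0]],
  [[0,0,0],[0,0,0]],
  [[0,0,0],[0,0,0]],
])

```text
time: 12.63
eef_pos: [0.6257, -0.1732, 0.0597]
tcp_rot: [0.699, 0.716, -0.005, -0.006]
contact_force: [-15.3, 0.8, 10.1]
opening: 0.08
finger_force: 90.6
```

```bash
python3 st.py
```

```text
12.6333 [ 0.6257 -0.1732  0.0597] [-15.31   0.8   10.13] [-0.118  2.812 -0.008] 0.07990459100874438 90.62377452850342
N jig mm [-5.6 -0.5 39.8] tilt -0.0155 yaw 0.0241 roll 0.0015
```

Request:
step_arm([
  [[-1.2,0,0.3],[0,0,0]],
  [[-1.2,0,0.3],[0,0,0]],
  [[0,0,0],[0,0,0]],
  [[0,0,0],[0,0,0]],
])

```text
time: 12.97
eef_pos: [0.6254, -0.1732, 0.0598]
tcp_rot: [0.699, 0.715, -0.003, -0.003]
contact_force: [-8.7, -0.7, 4.9]
opening: 0.081
finger_force: 90.0
```

```bash
python3 st.py
```

```text
12.9667 [ 0.6254 -0.1732  0.0598] [-8.74 -0.71  4.88] [-0.097  1.473 -0.03 ] 0.08141458625458574 89.95009660720825
N jig mm [-5.7 -0.4 39. ] tilt -0.0086 yaw 0.0234 roll 0.0006
```

Request:
step_arm([
  [[-1.2,0,0.2],[0,0,0]],
  [[-0.5,0,0.1],[0,0,0]],
  [[0,0,0],[0,0,0]],
  [[0,0,0],[0,0,0]],
])

```text
time: 13.3
eef_pos: [0.6254, -0.1731, 0.06]
tcp_rot: [0.699, 0.715, -0.001, -0.001]
contact_force: [-5.1, -2.0, -1.5]
opening: 0.08
finger_force: 89.2
```

```bash
python3 st.py
```

```text
13.3 [ 0.6254 -0.1731  0.06  ] [-5.07 -2.   -1.51] [-0.323  0.996  0.07 ] 0.08026693377037215 89.20719981193542
N jig mm [-5.7 -0.3 38.5] tilt -0.0039 yaw 0.0231 roll 0.0001
```

Request:
step_arm([
  [[0,0,0],[0,0,0]],
  [[0,0,0],[0,0,0]],
  [[0,0,0],[0,0,0]],
  [[0,0,0],[0,0,0]],
  [[0,0,0],[0,0,0]],
  [[0,0,0],[0,0,0]],
], fingers=0.3)

```text
time: 13.8
eef_pos: [0.6273, -0.1729, 0.0614]
tcp_rot: [0.699, 0.715, 0.0, 0.0]
contact_force: [0.2, -0.2, 0.1]
opening: 0.652
finger_force: 0.0
```

Request:
step_arm([
  [[0,0,5],[0,0,0]],
  [[0,0,15],[0,0,0]],
  [[0,0,20],[0,0,0]],
  [[0,0,20],[0,0,0]],
  [[0,0,20],[0,0,0]],
  [[0,0,20],[0,0,0]],
  [[-25,0,0],[0,0,0]],
  [[-25,0,0],[0,0,0]],
])

```text
time: 14.47
eef_pos: [0.5785, -0.1737, 0.1653]
tcp_rot: [0.699, 0.715, 0.001, 0.003]
contact_force: [-0.2, -0.5, -0.0]
opening: 0.65
finger_force: 0.0
```

Request:
step_arm([
  [[0,0,0],[0,0,0]],
  [[0,0,0],[0,0,0]],
  [[0,0,0],[0,0,0]],
])

```text
time: 14.72
eef_pos: [0.5775, -0.1732, 0.1624]
tcp_rot: [0.699, 0.715, 0.0, 0.001]
contact_force: [-0.5, 0.5, 0.6]
opening: 0.649
finger_force: 0.0
```

```bash
python3 st.py
python3 - <<'E'
from h import *
import pickle
s=readout.get_state();im=cams.read_camera('wrist');sc=cams.read_camera('scene')
pickle.dump({k:s[k] for k in('eef_pos','tcp_rot')},open('pics/w6.pkl','wb'))
a=cv2.resize(im[60:330,70:430,::-1],(800,600),interpolation=cv2.INTER_CUBIC)
a[420:,530:]=cv2.resize(sc[150:216,175:274,::-1],(270,180),interpolation=cv2.INTER_CUBIC)
cv2.imwrite('pics/w6.png',cv2.convertScaleAbs(a,alpha=1.5))
E
```

```text
14.7167 [ 0.5775 -0.1732  0.1624] [-0.52  0.47  0.61] [-0.035 -0.017 -0.004] 0.649282408126605 0.0
N jig mm [-53.4   0.7 140.1] tilt 0.002 yaw 0.0222 roll -0.0009
```

View pics/w6.png

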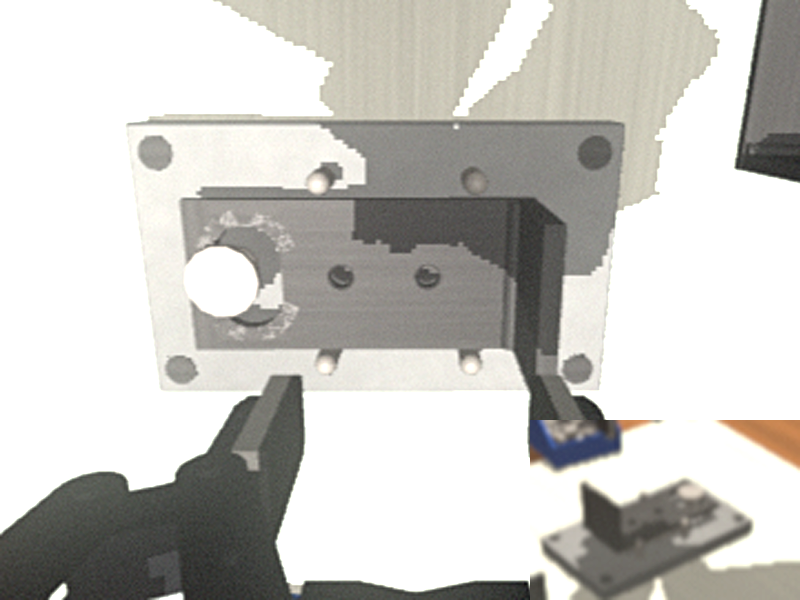

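The final view shows the foot between all four pins, with the head over the nose bar. One numeric check of home before I hand in.

Run:
```python
from rel import *
s=pickle.load(open('pics/w6.pkl','rb'));C=cam('wrist',s)
k=800/360
un=lambda b:np.array([(b[0]+.5)/k-.5+70,(b[1]+.5)/k-.5+60])
J=[((0,0,46),(221,281)),((42,41,42),(317,182)),((108,41,42),(474,180)),((42,-41,42),(326,365)),((108,-41,42),(470,366)),((175,65,20),(624,124)),((-45,-65,20),(163,388)),((-45,65,20),(129,124)),((175,-65,20),(598,388))]
p,e=fit(C,J,un,(.496,-.177,0.,.021,0,0),[0,1,2,3]);print(p.round(4),e)
B=[((-26.5,34,6),(182,199)),((-26.5,-34,6),(196,348)),((40.5,0,6),(341,276)),((78.5,0,6),(428,276)),((124.5,34,61),(566,225))]
for fr in ([0,1,3],[0,1,2,3],[0,1,2,3,4]):
  q,e=fit(C,B,un,(p[0],p[1],p[2]+.032,p[3],0,0),fr)
  print((R.from_euler('z',-p[3]).apply(q[:3]-p[:3])*1e3).round(1),q[3:].round(4),e)
```

```text
[ 0.4959 -0.1777  0.0017  0.023   0.      0.    ] [[1.4, -0.4], [0.5, 0.8], [0.4, 1.7], [0.1, -0.7], [0.0, -1.2], [-0.6, -0.5], [-0.7, 0.8], [-1.1, -0.4], [-0.0, 0.5]]
[ 9.5 -0.2 32. ] [0.0192 0.     0.    ] [[0.5, 0.2], [1.2, -0.8], [0.2, -0.1], [-0.6, 0.0], [-1.1, 0.2]]
[ 9.7  0.4 34.9] [0.0196 0.     0.    ] [[-0.4, -0.0], [0.4, -0.2], [0.1, 0.1], [-0.3, 0.2], [0.1, -0.0]]
[ 9.6  0.4 34.7] [0.0189 0.0043 0.    ] [[-0.4, 0.0], [0.4, -0.2], [0.1, 0.1], [-0.4, 0.1], [0.1, 0.0]]
```

Measured home is x 9.5–9.7 mm, y within 0.5 mm, and the bracket is flat (pitch 0.004). Handing in.

```bash
python3 -c "
from plant import sign_off
print(sign_off())"
```

```text
the job is handed in; nothing more can be done
None
```

The bracket is loaded in the jig and the job is handed in at about 15 s: nose under the stud's head and bearing on the neck, foot flat on the rails between the pins (measured home about 9.6 mm along x, within 0.5 mm in y), gripper clear, and nothing else on the bench was touched.

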